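Clip the flask clamp onto its stud and set the knurled nut

ROBOT

A 6-joint arm with a two-finger parallel gripper is mounted at the origin on the work surface. World frame = base frame: x ahead of the robot, y to its left, z up, the work surface at z = 0. Lengths are in m, angles in degrees, forces in N, time in s.
With the tool pointing down it reaches from about 0.4 to 0.825 m from the base axis. Payload 7 kg.
Tool frame: the origin (TCP) lies between the finger pads; the fingertips stand 19 mm ahead of it and the grasp point (between the pads) is the TCP; x points along the fingers, y is the direction in which the jaws open and shut, and the axes are right-handed (so a half turn about x gives the same grasp; the last joint's range is limited). The gripper opens to 88 mm and grips with 3 to 60 N. Pads are 19 mm wide; open, the fingers measure 130 mm over their backs; the gripper's body (78 mm by 193 mm) begins 47 mm behind the grasp point.
Start: joints at [-56.03, 20.546, 0.682, 0, -70.136, -16.507], TCP at [0.203, -0.644, 0.246] pointing down, gripper open.
Joint ranges: [-176.03, 176.03], [-82.01, 121.73], [-58.28, 71.71], [-173.87, 95.51], [-174.79, -0.11], [-173.66, 173.66]. Speed limits (degrees/s): [136.94, 136.94, 172.46, 180, 180, 180].

INTERFACE

Orientations are given as [roll, pitch, yaw] about the fixed x, y, z axes, in that order (R = Rz(yaw) Ry(pitch) Rx(roll)).
In Python, from plant import r gives the robot as it stands.
- The arm moves only by the tool send_rows, never from a script. Its argument "plan" is a list of rows, each a list of 2 entries, a list of its own where there are three numbers: the shift along the tool's x, y, z scaled (see below), then the turn, a rotation vector about the tool's x, y, z scaled (see below). A call has exactly 5 rows; each row is the pose to reach, as a shift and turn from the pose measured when the call began, along the tool's axes at that moment; what a row does not reach only later rows make up. The controller multiplies each number of a shift by 0.15 m and each number of a turn by pi/4 rad. A row lasts 1/10 s, in which the tool goes at most 50 mm and 8.59 degrees, less where a joint would pass 70% of its speed; a pose out of reach is approached as far as the arm can. A call with a number of a shift or a turn outside -1 to 1 is refused whole. A call with a gripper value outside its range is refused whole. "jaw" is the opening, from -1 (shut) to 1 (fully open), so that 0 is half open, set as the call begins (left out, the last holds). The fingers move at their own pace and stop on an object; "force" is the grip in N (left out, the last holds). Time passes only in rows, so rows that repeat a pose let the fingers close, or fill a call up. It gives the time, the measured TCP pose, the force and the opening at its end, in the units of the state.
- r.get_state(): the state, without advancing time (a new reading comes with each control period).
- r.capture(name): name is "scene" or "top" or "wrist"; returns a dict with "color" (400x640x3 uint8, red, green, blue), "range_z" (400x640 float32, m along the optical axis (not along the pixel's ray), 0 where there is no reading), "mtx" (3x3 intrinsics, pixels), "pose" (4x4, takes a point from camera to world coordinates). Camera axes: x right, y down, z forward; pixel columns grow to the right and rows downward; lengths in m; the calibration is good to about 2 mm. A picture is of the moment at which its call begins.
- r.close_job(): hands the job in, once; it reports no verdict.
Trained networks look in a picture, given as the dict that the camera call returned (one of the last four; its "shot" number tells which), for a name from the list of things; names that differ only in an ending like _2 or _b are one class to them, and where a whole thing is asked for, a point or a joint stands for the part that bears it (a point fixed in the world has none). Each returns a list of dicts, best first, with "score" (0 to 1); they miss things now and then, are a little off and sometimes report something else, mostly with a low value. They report only what shows in the picture. A call takes as long as a camera call.
- r.find_in(picture, target): "uv" ([column, row] in pixels, amid what is visible of it).
- r.trace(picture, target): "mask" (400x640 bool, what is visible of it) and "uv" ([column, row] in pixels, amid what is visible of it).
The state is a dict: "time_s": time; "joints": joint angles; "qd": joint speeds; "joint_torque": joint torques, N m; "tcp_pos": TCP position; "eef_rot": TCP orientation; "contact_force": force on the tool from outside, world axes, zero at the start; "moment": the same for the moment, N m; "gripper_width": finger opening in m.
Only numpy, scipy, OpenCV 4.12 (cv2) and the standard library are available. Lean on these libraries where they do the work, as an engineer would, in place of code of your own. Each camera call takes 0.05 s, during which the arm holds its last target. There are 200 camera calls.

TASK

Close up the plaster casting flask: swing the sprung clamp arm round until it clips onto the threaded stud, then screw the knurled nut down clockwise until it bottoms out, and back it off a quarter turn so that the plaster has room to swell. Finish still gripping the nut at that setting, do not let go of it, and leave the other things on and around the flask where they are.

Things in the scene. Friction and masses are not known exactly. Their poses are not given: they have to be found in the camera images.
- flask: The casting flask, fixed to the bench: a low plywood box with a plaster lid, 240 (x) by 260 (y) by 60 mm high; origin under its centre on the bench, z up. On the lid stand the upright clamp pivot at its own (0, +70) mm and the upright threaded steel stud at its own (0, -70) mm, which carries the nut. Its pose and yaw differ from time to time.
- clamp (a joint): Swing of the dark steel clamp arm about its upright pivot, rad: 0 is clipped on the stud (a stop); it grows as the arm swings open anticlockwise seen from above, from the stud towards the flask's own +x. Starts at 0.7 to 1.1. A weak spring (about 1 N at the arm's end) swings it open again unless it has clipped; snapping on takes up to about 15 N at the handle, in the last 0.2 rad.
- clamp_handle (a point): Centre of the top of the upright round steel peg (with a freely turning sleeve) on the clamp arm by which it is moved: 14 mm across, 36 mm tall, standing on the arm's top (80 mm above the bench) to 116 mm above the bench, 82 mm from the pivot. It can be pinched from above or pushed from the side. With the arm clipped on, the peg stands at the flask's own (+16, -10) mm.
- clamp_pivot (a point): Point on the clamp arm's upright pivot axis, at the height of the arm's top, 80 mm above the bench. The arm is a flat bar, 14 mm wide, 10 mm thick, reaching 158 mm from the pivot. Its end is a clip whose mouth faces the closing direction: a fixed outer jaw and a small spring-hinged inner jaw with a roller that snaps round the 16 mm shank of the stud.
- stud_shoulder (a point): Point on the stud's axis (upright) at the shoulder on which the nut bottoms out, level with the arm's top, 80 mm above the bench. Above it the 12 mm thread rises to 125 mm above the bench; below it is the 16 mm shank.
- nut (a joint): Turn of the knurled nut on the stud, rad: 0 is screwed down hard against its stop, growing as it is unscrewed (anticlockwise seen from above). Right-hand thread, 8 mm rise per turn; it starts at 2.0 to 3.4 and turns with light friction (0.06 N m), staying where it is left. It cannot come off in use (upper stop at 6.0).
- nut_top (a point): Centre of the top face of the knurled steel nut: 38 mm across, 28 mm tall, so this point lies 28 mm above its underside; the underside is 81 mm above the bench when the nut is down, up to 4.5 mm more at the start. A small raised rib on its top face shows how far it has turned.
- brush: Bystander: brush, 170 mm, lying on the flask's lid. Origin at its underside.
- rosette: Bystander: small plaster rosette, 52 mm across, 15 mm tall, lying on the lid. Origin under its centre.
- tub: Bystander: open white plastic tub, 90 mm across, 75 mm tall, on the bench beside the flask. Origin under its centre.
- jar: Bystander: glass jar, 60 mm across, 85 mm tall, on the bench beside the flask. Origin under its centre.
- medallion: Bystander: plaster medallion, 84 mm across, 16 mm tall, on the bench beside the flask. Origin under its centre.
- mallet: Bystander: hammer, 260 mm, lying on the bench to the right. Origin at its underside.
- scraper: Bystander: spatula, 260 mm, lying on the bench to the left. Origin at its underside.

How it is judged:
By the outcome, as a careful person would: the job done as asked, in the order asked, and still so for the second after the job is handed in, while the arm keeps its last pose, push and grip.
It also fails if it takes over 58 s, if anything falls off the work surface, if the arm or the gripper's body presses on something with over 40 N, if the wrist force passes 120 N, or if a joint passes its speed limit or range.

## Working session

There is one attempt and no reset: what is moved stays moved. The work goes in short steps, Python scripts to look and compute and a tool call to move; the robot and the scene stay as the last step left them, time stands still between calls to the robot, and variables do not carry over. Pictures are saved under pics/ and viewed, about 8 in all and at most 12, crops included, and the job is handed in when it is done.

Besides the shell and the picture viewer there is one more tool, called after "Emit:" by a JSON object that holds its "name" and its "arguments". send_rows: Moves the arm, as the interface text tells. Its arguments: {"type":"object","properties":{"plan":{"type":"array"},"jaw":{"type":"number"},"force":{"type":"number"}},"required":["plan"]}

```bash
mkdir -p pics; ls
cat > h.py <<'E'
import numpy as np, cv2
from plant import r
from scipy.spatial.transform import Rotation as R
def px2w(p,uv,z=None):
    K,T=p["mtx"],p["pose"]; d=np.linalg.inv(K)@[uv[0],uv[1],1.]
    if z is None:
        u,v=int(round(uv[0])),int(round(uv[1])); w=p["range_z"][max(v-1,0):v+2,max(u-1,0):u+2]; w=w[w>0]
        s=np.median(w) if len(w) else np.nan
    else: s=(z-T[2,3])/(T[:3,:3]@d)[2]
    return T[:3,:3]@(d*s)+T[:3,3]
def cloud(p):
    K,T,Z=p["mtx"],p["pose"],p["range_z"]; v,u=np.mgrid[:400,:640]
    c=np.stack([(u-K[0,2])/K[0,0]*Z,(v-K[1,2])/K[1,1]*Z,Z],-1); return c@T[:3,:3].T+T[:3,3]
def save(p,n): cv2.imwrite("pics/"+n,p["color"][:,:,::-1])
def state():
    s=r.get_state(); print({k:np.round(s[k],3).tolist() for k in("time_s","joints","tcp_pos","eef_rot","contact_force","moment","gripper_width")}); return s
E
python3 - <<'E'
from h import *
state()
for c in("top","scene"):
    p=r.capture(c); save(p,c+"0.png"); 
    for t in ("flask","clamp_handle","clamp","clamp_pivot","nut","nut_top","stud_shoulder","brush","rosette","tub","jar","medallion"):
        try:
            for d in r.find_in(p,t)[:2]: print(c,t,round(d["score"],2),np.round(d["uv"]),np.round(px2w(p,d["uv"]),3))
        except Exception as e: print(t,e)
E
```

```text
pics
{'time_s': 0.0, 'joints': [-56.028, 20.593, 0.633, -0.02, -70.135, -16.506], 'tcp_pos': [0.202, -0.643, 0.245], 'eef_rot': [95.175, 89.903, 112.634], 'contact_force': [-0.025, -0.819, -0.549], 'moment': [-0.035, -0.037, 0.018], 'gripper_width': 0.087}
top flask 0.67 [424. 202.] [ 0.538 -0.329  0.085]
top flask 0.58 [344. 208.] [ 0.526 -0.107  0.059]
top clamp_handle 0.91 [335. 183.] [ 0.596 -0.08   0.079]
top clamp_handle 0.2 [344. 210.] [ 0.522 -0.106  0.061]
top clamp 0.93 [337. 183.] [ 0.594 -0.085  0.085]
top clamp_pivot 0.83 [340. 208.] [ 0.526 -0.094  0.061]
top clamp_pivot 0.4 [335. 182.] [ 0.602 -0.082  0.062]
top nut 0.59 [366. 211.] [ 0.509 -0.161  0.114]
top nut_top 0.56 [368. 209.] [ 0.515 -0.167  0.115]
top stud_shoulder 0.95 [346. 207.] [ 0.528 -0.112  0.061]
top brush 0.74 [341. 237.] [ 0.441 -0.093  0.08 ]
top brush 0.67 [366. 211.] [ 0.509 -0.162  0.114]
top rosette 0.51 [378. 185.] [ 0.59  -0.203  0.072]
top tub 0.57 [269. 196.] [0.572 0.116 0.003]
top jar 0.64 [427. 202.] [ 0.539 -0.337  0.085]
top medallion 0.92 [409. 252.] [ 0.403 -0.297  0.013]
scene flask 
[... 202 characters left out ...]
061]
scene clamp 0.61 [296. 228.] [ 0.58  -0.116  0.061]
scene clamp_pivot 0.67 [296. 229.] [ 0.586 -0.12   0.063]
scene clamp_pivot 0.27 [303. 227.] [ 0.607 -0.108  0.081]
scene nut 0.67 [265. 212.] [ 0.528 -0.188  0.106]
scene nut_top 0.5 [266. 241.] [ 0.605 -0.217  0.07 ]
scene nut_top 0.47 [270. 211.] [ 0.533 -0.175  0.109]
scene stud_shoulder 0.58 [293. 228.] [ 0.578 -0.124  0.063]
scene brush 0.88 [285. 197.] [ 0.454 -0.096  0.079]
scene brush 0.33 [303. 222.] [ 0.566 -0.087  0.063]
scene rosette 0.52 [265. 239.] [ 0.599 -0.217  0.074]
scene tub 0.74 [357. 208.] [0.592 0.08  0.073]
scene jar 0.85 [215. 251.] [ 0.573 -0.351  0.064]
scene medallion 0.85 [219. 226.] [ 0.42  -0.301  0.013]
```

```bash
python3 - <<'E'
import cv2
a=cv2.imread("pics/top0.png")[130:290,230:470]; cv2.imwrite("pics/topc.png",cv2.resize(a,None,fx=3.3,fy=3.3,interpolation=cv2.INTER_CUBIC))
E
python3 - <<'E'
from h import *
p=r.capture("top"); C=cloud(p); X,Y,Z=C[...,0],C[...,1],C[...,2]
m=(Z>.045)&(Z<.07)&(X>.3)&(X<.8)&(abs(Y+.1)<.2)
m=cv2.morphologyEx(m.astype(np.uint8),cv2.MORPH_OPEN,np.ones((3,3)))>0
q=C[m][:,:2].astype(np.float32); print("lid",m.sum(),cv2.minAreaRect(q*1000))
n=(Z>.1)&(Z<.14)&(X>.35)&(X<.7)&(abs(Y+.1)<.18)
k,l,s,c=cv2.connectedComponentsWithStats(n.astype(np.uint8))
for i in range(1,k):
    w=C[l==i]; print(s[i,4],c[i],w.mean(0).round(3),w.min(0).round(3),w.max(0).round(3))
E
```

```text
lid 5893 ((527.4130859375, -105.52925109863281), (259.4930114746094, 240.07388305664062), 80.4607925415039)
24 [339.875      180.33333333] [ 0.595 -0.092  0.114] [ 0.59  -0.098  0.104] [ 0.602 -0.087  0.12 ]
160 [369.775  209.5875] [ 0.513 -0.172  0.113] [ 0.496 -0.19   0.1  ] [ 0.532 -0.154  0.127]
```

View pics/topc.png

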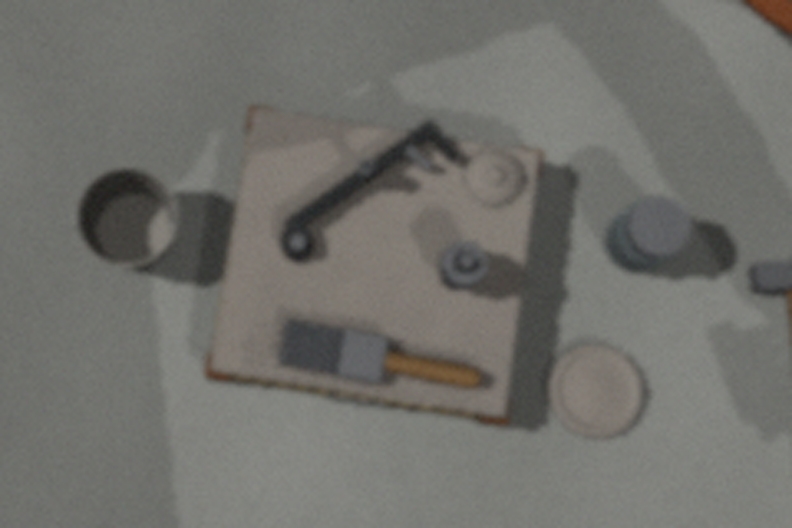

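The top crop shows the flask with its centre at about (344,208), the clamp arm open by about 45°, and the peg at (340,180). The nut is at (370,210), the rosette at (380,184) near the clip's path, and the brush on the near side.

```bash
cat >> h.py <<'E'
def pose():
    s=r.get_state(); M=R.from_euler("xyz",s["eef_rot"],degrees=True).as_matrix(); return s,np.array(s["tcp_pos"]),M
def go(pos,jaw=None,label=""):
    "shift and turn numbers to put the TCP at pos, tool down, jaw axis (tool y) at yaw jaw (deg); jaw None keeps the yaw"
    s,p,M=pose(); a=np.degrees(np.arctan2(M[1,1],M[0,1]))
    if jaw is None: jaw=a
    j=np.radians(jaw); y=np.array([np.cos(j),np.sin(j),0]); x=np.array([0,0,-1.]); T=np.c_[x,y,np.cross(x,y)]
    print(label,"yaw now",round(a,1),"q6",round(s["joints"][5],1),"shift",(M.T@(np.array(pos)-p)/.15).round(3),"turn",(R.from_matrix(M.T@T).as_rotvec()/(np.pi/4)).round(3))
E
python3 - <<'E'
from h import *
s,p,M=pose(); print(M.round(3))
go([.57,-.12,.26],None,"hover")
for j in (-20,0,160): go([.57,-.12,.26],j,j)
yaw=np.radians(-9.54); F=np.array([[np.cos(yaw),-np.sin(yaw)],[np.sin(yaw),np.cos(yaw)]]); c=np.array([.5274,-.1055])
for n,q in dict(pivot=(0,.07),stud=(0,-.07),peg0=(.016,-.01)).items(): print(n,(c+F@q).round(4))
E
```

```text
[[ 0.    -0.3    0.954]
 [-0.     0.954  0.3  ]
 [-1.    -0.     0.   ]]
hover yaw now 107.5 q6 -16.5 shift [-0.096  2.597  3.385] turn [0. 0. 0.]
-20 yaw now 107.5 q6 -16.5 shift [-0.096  2.597  3.385] turn [ 2.832  0.    -0.   ]
0 yaw now 107.5 q6 -16.5 shift [-0.096  2.597  3.385] turn [ 2.388  0.    -0.   ]
160 yaw now 107.5 q6 -16.5 shift [-0.096  2.597  3.385] turn [-1.168  0.     0.   ]
pivot [ 0.539  -0.0365]
stud [ 0.5158 -0.1745]
peg0 [ 0.5415 -0.118 ]
```

Emit:
{"name": "send_rows", "arguments": {"plan": [[[0,0.2,0.26],[0,0,0]],[[0,0.45,0.6],[0,0,0]],[[0,0.7,0.9],[0,0,0]],[[-0.05,0.77,1],[0,0,0]],[[-0.05,0.77,1],[0,0,0]]]}}

```text
time_s: 1.85
tcp_pos: [0.3135, -0.486, 0.2547]
eef_rot: [-49.9, 89.9, -32.2]
contact_force: [0.7, -0.9, 0.1]
gripper_width: 0.0873
```

Emit:
{"name": "send_rows", "arguments": {"plan": [[[0,0.2,0.26],[0,0,0]],[[0,0.45,0.6],[0,0,0]],[[0,0.7,0.9],[0,0,0]],[[-0.05,0.77,1],[0,0,0]],[[-0.05,0.77,1],[0,0,0]]]}}

```text
time_s: 2.35
tcp_pos: [0.424, -0.3277, 0.2634]
eef_rot: [-42.4, 89.7, -24.5]
contact_force: [0.2, 0.3, 0.1]
gripper_width: 0.0876
```

Emit:
{"name": "send_rows", "arguments": {"plan": [[[0,0.2,0.26],[-0.19,0,0]],[[0,0.45,0.6],[-0.38,0,0]],[[0,0.7,0.9],[-0.57,0,0]],[[0,0.77,1],[-0.76,0,0]],[[0,0.77,1],[-0.9,0,0]]]}}

```text
time_s: 2.85
tcp_pos: [0.5336, -0.1689, 0.2632]
eef_rot: [-81.1, 89.7, -22.1]
contact_force: [-1.1, -0.5, 1.4]
gripper_width: 0.0877
```

Run:
```python
from h import *
state()
p=r.capture("wrist"); save(p,"w1.png"); C=cloud(p); X,Y,Z=C[...,0],C[...,1],C[...,2]
for t in ("clamp_handle","nut_top","nut","rosette","clamp_pivot"):
    for d in r.trace(p,t)[:1]:
        w=C[d["mask"]&(Z>0)]; print(t,round(d["score"],2),np.round(d["uv"]),len(w), w.size and (np.median(w,0).round(4),w.min(0).round(3),w.max(0).round(3)))
n=(Z>.095)&(Z<.13)&(p["range_z"]>0)
k,l,s,c=cv2.connectedComponentsWithStats(n.astype(np.uint8))
for i in range(1,k):
    if s[i,4]>30: w=C[l==i]; w=w[w[:,2]>w[:,2].max()-.03]; print(s[i,4],c[i].round(),w.mean(0).round(4),w.min(0).round(4),w.max(0).round(4))
go([.595,-.092,.18],170,"peg"); go([.595,-.092,.18],None)
```

```text
{'time_s': 2.85, 'joints': [2.567, 8.874, -12.818, 0.138, -68.03, -33.635], 'tcp_pos': [0.534, -0.169, 0.263], 'eef_rot': [-81.111, 89.694, -22.128], 'contact_force': [-1.082, -0.468, 1.41], 'moment': [-0.097, 0.163, 0.025], 'gripper_width': 0.088}
clamp_handle 0.8 [302. 257.] 2374 (array([ 0.6004, -0.1047,  0.0794]), array([ 0.492, -0.239,  0.   ]), array([ 0.68 , -0.022,  0.402]))
nut_top 0.72 [333. 168.] 1076 (array([ 0.5132, -0.1808,  0.1115]), array([ 0.492, -0.239,  0.059]), array([ 0.541, -0.159,  0.402]))
nut 0.77 [333. 173.] 1192 (array([ 0.5133, -0.1805,  0.1115]), array([ 0.492, -0.239,  0.058]), array([ 0.542, -0.144,  0.402]))
clamp_pivot 0.64 [341. 194.] 29061 (array([ 0.5228, -0.1502,  0.0598]), array([ 0.386, -0.258,  0.   ]), array([0.687, 0.049, 0.402]))
1247 [335. 175.] [ 0.5141 -0.1786  0.1126] [ 0.4954 -0.1962  0.0963] [ 0.5341 -0.1573  0.1261]
163 [307. 274.] [ 0.5945 -0.0992  0.1088] [ 0.5901 -0.1025  0.0951] [ 0.6029 -0.0925  0.1174]
peg yaw now 148.2 q6 -34.0 shift [ 0.558 -0.079  0.683] turn [-0.484 -0.     0.006]
 yaw now 148.2 q6 -34.0 shift [ 0.558 -0.079  0.683] turn [0.    0.001 0.006]
```

View pics/w1.png

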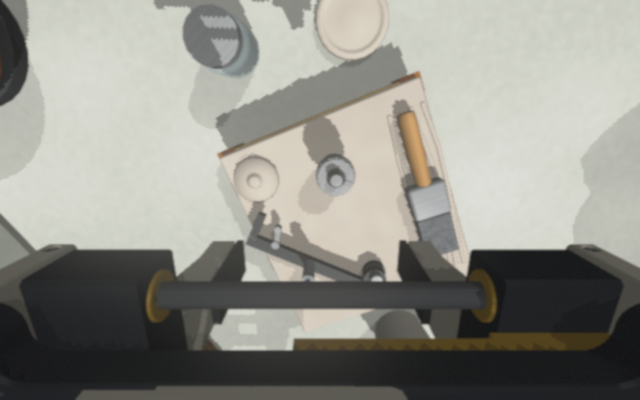

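The wrist view shows the nut at (335,175), the rosette at (257,180) and the peg foot near (307,278). The arm tip at (250,240) just clears the rosette's radius. Going over the peg now.

Emit:
{"name": "send_rows", "arguments": {"plan": [[[0,0,0.2],[-0.12,0,0]],[[0.1,0,0.45],[-0.24,0,0]],[[0.2,-0.05,0.6],[-0.36,0,0]],[[0.4,-0.08,0.67],[-0.48,0,0]],[[0.5,-0.08,0.67],[-0.48,0,0]]], "jaw": 0.1, "force": 40}}

```text
time_s: 3.65
tcp_pos: [0.594, -0.0937, 0.1863]
eef_rot: [-119.2, 89.8, -39.4]
contact_force: [-1.4, -0.5, -0.2]
gripper_width: 0.0533
```

Run:
```python
from h import *
state()
p=r.capture("top"); C=cloud(p); save(p,"t2.png")
p=r.capture("wrist"); save(p,"w2.png"); C=cloud(p); X,Y,Z=C[...,0],C[...,1],C[...,2]
n=(Z>.088)&(Z<.125)&(p["range_z"]>0)
k,l,s,c=cv2.connectedComponentsWithStats(n.astype(np.uint8))
for i in range(1,k):
    if s[i,4]>30: w=C[l==i]; print(s[i,4],c[i].round(),w.mean(0).round(4),w.min(0).round(4),w.max(0).round(4))
go([.596,-.094,.105],170,"peg")
```

```text
{'time_s': 3.65, 'joints': [9.726, 16.132, -13.868, 0.158, -59.882, -19.942], 'tcp_pos': [0.594, -0.094, 0.186], 'eef_rot': [-119.25, 89.819, -39.387], 'contact_force': [-1.438, -0.534, -0.159], 'moment': [-0.003, 0.203, -0.02], 'gripper_width': 0.053}
3057 [412.  86.] [ 0.5177 -0.1768  0.1115] [ 0.4956 -0.196   0.088 ] [ 0.5347 -0.1567  0.125 ]
449 [315. 220.] [ 0.5965 -0.0973  0.1101] [ 0.5902 -0.1023  0.0882] [ 0.604  -0.088   0.1176]
peg yaw now 169.6 q6 -20.1 shift [ 0.541 -0.022  0.008] turn [-0.008 -0.003  0.   ]
```

View pics/w2.png

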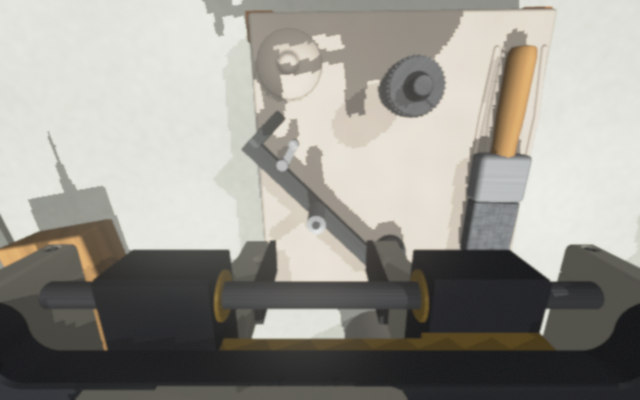

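The peg is at (316,225), centred between the fingers; the arm tip with its clip is at (265,140) and the rosette at (288,62), clear of it. Descend and pinch.

Emit:
{"name": "send_rows", "arguments": {"plan": [[[0.15,-0.02,0],[0,0,0]],[[0.3,-0.02,0],[0,0,0]],[[0.42,-0.02,0],[0,0,0]],[[0.51,-0.02,0],[0,0,0]],[[0.53,-0.02,0],[0,0,0]]]}}

```text
time_s: 4.25
tcp_pos: [0.5949, -0.0958, 0.106]
eef_rot: [161.5, 89.8, -119.0]
contact_force: [-0.2, -0.7, -0.2]
gripper_width: 0.0482
```

Emit:
{"name": "send_rows", "arguments": {"plan": [[[0,0,0],[0,0,0]],[[0,0,0],[0,0,0]],[[0,0,0],[0,0,0]],[[0,0,0],[0,0,0]],[[0,0,0],[0,0,0]]], "jaw": -1, "force": 30}}

```text
time_s: 4.75
tcp_pos: [0.5954, -0.0958, 0.1066]
eef_rot: [-170.1, 89.9, -90.6]
contact_force: [5.5, -2.4, -0.7]
gripper_width: 0.0138
```

Run:
```python
from h import *
s=state(); t=np.array(s["tcp_pos"]); P=np.array([.539,-.0365]); yaw=np.radians(-9.54)
a0=yaw+np.arctan2(-.08,.016); d=t[:2]-P; print("radius",np.hypot(*d),"open",np.arctan2(d[1],d[0])-a0)
for th in (.6,.45,.3,.2,.1,0,-.05):
    q=P+.0816*np.array([np.cos(a0+th),np.sin(a0+th)]); print(th,q.round(4),end=" "); go([*q,t[2]])
```

```text
{'time_s': 4.75, 'joints': [9.49, 20.862, -18.78, 0.185, -50.384, -20.059], 'tcp_pos': [0.595, -0.096, 0.107], 'eef_rot': [-170.139, 89.855, -90.59], 'contact_force': [5.45, -2.368, -0.664], 'moment': [-0.946, -1.264, 0.051], 'gripper_width': 0.014}
radius 0.08187757083900922 open 0.7293289281192006
0.6 [ 0.5871 -0.1024]  yaw now 169.5 q6 -20.1 shift [ 0.     0.046 -0.053] turn [-0.    -0.003  0.001]
0.45 [ 0.5767 -0.1088]  yaw now 169.5 q6 -20.1 shift [ 0.     0.107 -0.108] turn [-0.    -0.003  0.001]
0.3 [ 0.5655 -0.1137]  yaw now 169.5 q6 -20.1 shift [ 0.     0.175 -0.153] turn [-0.    -0.003  0.001]
0.2 [ 0.5577 -0.1159]  yaw now 169.5 q6 -20.1 shift [ 0.     0.223 -0.177] turn [-0.    -0.003  0.001]
0.1 [ 0.5497 -0.1174]  yaw now 169.5 q6 -20.1 shift [ 0.     0.274 -0.197] turn [-0.    -0.003  0.001]
0 [ 0.5415 -0.1181]  yaw now 169.5 q6 -20.1 shift [ 0.     0.326 -0.211] turn [-0.    -0.003  0.001]
-0.05 [ 0.5374 -0.1181]  yaw now 169.5 q6 -20.1 shift [ 0.     0.353 -0.216] turn [-0.    -0.003  0.001]
```

Gripped at 13.8 mm, and the radius of 82 mm matches the peg. Swing it along the arc to 0.2 rad.

Emit:
{"name": "send_rows", "arguments": {"plan": [[[0,0.046,-0.053],[0,0,0]],[[0,0.107,-0.108],[0,0,0]],[[0,0.15,-0.138],[0,0,0]],[[0,0.19,-0.162],[0,0,0]],[[0,0.223,-0.177],[0,0,0]]]}}

```text
time_s: 5.25
tcp_pos: [0.5572, -0.1175, 0.1067]
eef_rot: [-165.7, 89.8, -86.2]
contact_force: [4.5, -8.7, -5.3]
gripper_width: 0.0132
```

Run:
```python
from h import *
s=state(); t=np.array(s["tcp_pos"]); P=np.array([.539,-.0365]); yaw=np.radians(-9.54)
a0=yaw+np.arctan2(-.08,.016); d=t[:2]-P; print("radius",np.hypot(*d),"open",np.arctan2(d[1],d[0])-a0)
for th in (.1,.05,0,-.03,-.05,-.08):
    q=P+.0816*np.array([np.cos(a0+th),np.sin(a0+th)]); print(th,q.round(4),end=" "); go([*q,t[2]])
```

```text
{'time_s': 5.25, 'joints': [7.926, 18.077, -23.186, 0.3, -48.754, -18.585], 'tcp_pos': [0.557, -0.117, 0.107], 'eef_rot': [-165.689, 89.774, -86.151], 'contact_force': [4.458, -8.741, -5.313], 'moment': [-3.151, -1.293, -0.009], 'gripper_width': 0.013}
radius 0.08302181857844869 open 0.19067953920705638
0.1 [ 0.5497 -0.1174]  yaw now 169.5 q6 -18.6 shift [-0.     0.05  -0.009] turn [-0.    -0.005  0.001]
0.05 [ 0.5456 -0.1178]  yaw now 169.5 q6 -18.6 shift [-0.     0.076 -0.016] turn [-0.    -0.005  0.001]
0 [ 0.5415 -0.1181]  yaw now 169.5 q6 -18.6 shift [-0.     0.102 -0.023] turn [-0.    -0.005  0.001]
-0.03 [ 0.5391 -0.1181]  yaw now 169.5 q6 -18.6 shift [-0.     0.118 -0.026] turn [-0.    -0.005  0.001]
-0.05 [ 0.5374 -0.1181]  yaw now 169.5 q6 -18.6 shift [-0.     0.129 -0.028] turn [-0.    -0.005  0.001]
-0.08 [ 0.535 -0.118]  yaw now 169.5 q6 -18.6 shift [-0.     0.145 -0.03 ] turn [-0.    -0.005  0.001]
```

Emit:
{"name": "send_rows", "arguments": {"plan": [[[0,0.03,-0.012],[0,0,0]],[[0,0.055,-0.02],[0,0,0]],[[0,0.08,-0.027],[0,0,0]],[[0,0.1,-0.033],[0,0,0]],[[0,0.11,-0.035],[0,0,0]]], "force": 40}}

```text
time_s: 5.75
tcp_pos: [0.5397, -0.12, 0.1067]
eef_rot: [-165.4, 89.8, -85.9]
contact_force: [5.3, -4.6, -7.2]
gripper_width: 0.0134
```

Emit:
{"name": "send_rows", "arguments": {"plan": [[[0,0.01,0],[0,0,0]],[[0,0.015,0],[0,0,0]],[[0,0.02,0],[0,0,0]],[[0,0.02,0],[0,0,0]],[[0,0.02,0],[0,0,0]]]}}

```text
time_s: 6.25
tcp_pos: [0.5395, -0.1199, 0.1068]
eef_rot: [-123.7, 89.6, -44.1]
contact_force: [11.5, -9.1, -13.2]
gripper_width: 0.0129
```

Emit:
{"name": "send_rows", "arguments": {"plan": [[[0,0.03,0],[0,0,0]],[[0,0.04,0],[0,0,0]],[[0,0.05,0],[0,0,0]],[[0,0.05,0],[0,0,0]],[[0,0.05,0],[0,0,0]]]}}

```text
time_s: 6.75
tcp_pos: [0.539, -0.1197, 0.107]
eef_rot: [-100.9, 89.0, -21.2]
contact_force: [28.6, -18.3, -29.8]
gripper_width: 0.013
```

Emit:
{"name": "send_rows", "arguments": {"plan": [[[0,0,0],[0,0,0]],[[0,0,0],[0,0,0]],[[0,0,0],[0,0,0]],[[0,-0.02,0],[0,0,0]],[[0,-0.02,0],[0,0,0]]], "jaw": 0}}

```text
time_s: 7.25
tcp_pos: [0.5421, -0.12, 0.1074]
eef_rot: [-100.3, 88.9, -20.6]
contact_force: [0.6, 0.3, 0.0]
gripper_width: 0.0426
```

Emit:
{"name": "send_rows", "arguments": {"plan": [[[-0.2,0,0],[0,0,0]],[[-0.4,0,0],[0,0,0]],[[-0.55,0,0],[0,0,0]],[[-0.6,0,0],[0,0,0]],[[-0.6,0,0],[0,0,0]]]}}

```text
time_s: 7.75
tcp_pos: [0.541, -0.1193, 0.1986]
eef_rot: [-96.9, 88.8, -17.2]
contact_force: [0.2, -0.2, -0.0]
gripper_width: 0.0438
```

Run:
```python
from h import *
state()
p=r.capture("wrist"); save(p,"w3.png"); C=cloud(p); X,Y,Z=C[...,0],C[...,1],C[...,2]
n=(Z>.09)&(Z<.13)&(p["range_z"]>0)
k,l,s,c=cv2.connectedComponentsWithStats(n.astype(np.uint8))
for i in range(1,k):
    if s[i,4]>30: w=C[l==i]; print(s[i,4],c[i].round(),w.mean(0).round(4),w.min(0).round(4),w.max(0).round(4))
```

```text
{'time_s': 7.75, 'joints': [8.176, 10.607, -19.752, 0.598, -58.568, -18.795], 'tcp_pos': [0.541, -0.119, 0.199], 'eef_rot': [-96.921, 88.811, -17.233], 'contact_force': [0.2, -0.244, -0.021], 'moment': [0.042, 0.144, -0.047], 'gripper_width': 0.044}
2183 [345. 136.] [ 0.5151 -0.1774  0.1131] [ 0.4957 -0.1958  0.0912] [ 0.5345 -0.1572  0.1268]
380 [323. 213.] [ 0.5414 -0.122   0.1109] [ 0.535  -0.127   0.0901] [ 0.5487 -0.1133  0.1182]
```

View pics/w3.png

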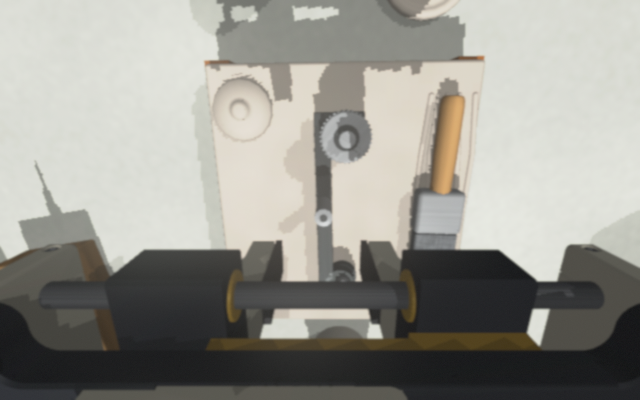

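The clip has closed: the arm runs straight from the pivot to the stud, the peg is at (323,217), the nut at (345,136), and the rosette and brush haven't moved. Next, go over the nut and pre-rotate anticlockwise.

Run:
```python
from h import *
go([.515,-.1765,.18],None,"nut")
for j in(-148,-110,-80): go([.515,-.1765,.18],j,j)
```

```text
nut yaw now 169.7 q6 -18.8 shift [ 0.115  0.1   -0.405] turn [-0.    -0.004  0.024]
-148 yaw now 169.7 q6 -18.8 shift [ 0.115  0.1   -0.405] turn [-0.94  -0.012  0.021]
-110 yaw now 169.7 q6 -18.8 shift [ 0.115  0.1   -0.405] turn [-1.785 -0.02   0.017]
-80 yaw now 169.7 q6 -18.8 shift [ 0.115  0.1   -0.405] turn [-2.452 -0.025  0.013]
```

Emit:
{"name": "send_rows", "arguments": {"plan": [[[0,0.03,-0.13],[-0.19,0,0]],[[0.03,0.06,-0.27],[-0.38,0,0]],[[0.06,0.1,-0.405],[-0.57,0,0]],[[0.1,0.1,-0.405],[-0.76,0,0.02]],[[0.115,0.1,-0.405],[-0.94,-0.01,0.02]]], "jaw": 0.25}}

```text
time_s: 8.3
tcp_pos: [0.5136, -0.1768, 0.1777]
eef_rot: [79.8, 89.8, -157.9]
contact_force: [-0.0, 1.4, 0.0]
gripper_width: 0.0549
```

Emit:
{"name": "send_rows", "arguments": {"plan": [[[0,0,0],[-0.19,0,0]],[[0,0,0],[-0.38,0,0]],[[0,0,0],[-0.57,0,0]],[[0,0,0],[-0.76,0,0]],[[0,0,0],[-0.94,0,0]]]}}

```text
time_s: 8.8
tcp_pos: [0.5126, -0.1767, 0.1759]
eef_rot: [23.5, 89.7, -171.6]
contact_force: [0.1, 0.7, 0.9]
gripper_width: 0.0547
```

Emit:
{"name": "send_rows", "arguments": {"plan": [[[0,0,0],[-0.19,0,0]],[[0,0,0],[-0.38,0,0]],[[0,0,0],[-0.55,0,0]],[[0,0,0],[-0.55,0,0]],[[0,0,0],[-0.55,0,0]]]}}

```text
time_s: 9.3
tcp_pos: [0.5121, -0.1766, 0.1749]
eef_rot: [-4.1, 89.6, -174.7]
contact_force: [-0.1, -0.2, -0.4]
gripper_width: 0.0545
```

Run:
```python
from h import *
state()
go([.515,-.1765,.107],None,"nut"); go([.515,-.1765,.107],-80,"nut")
p=r.capture("wrist"); save(p,"w4.png"); C=cloud(p); X,Y,Z=C[...,0],C[...,1],C[...,2]
n=(Z>.1)&(Z<.13)&(p["range_z"]>0)
k,l,s,c=cv2.connectedComponentsWithStats(n.astype(np.uint8))
for i in range(1,k):
    if s[i,4]>30: w=C[l==i]; print(s[i,4],c[i].round(),w.mean(0).round(4),w.min(0).round(4),w.max(0).round(4)); print(np.histogram(w[:,2],bins=np.arange(.1,.13,.002)))
```

```text
{'time_s': 9.3, 'joints': [1.727, 11.646, -21.607, 0.031, -57.171, 97.662], 'tcp_pos': [0.512, -0.177, 0.175], 'eef_rot': [-4.139, 89.575, -174.733], 'contact_force': [-0.12, -0.16, -0.427], 'moment': [-0.031, 0.138, 0.057], 'gripper_width': 0.055}
nut yaw now -80.6 q6 97.7 shift [ 0.452  0.003 -0.023] turn [0.    0.009 0.001]
nut yaw now -80.6 q6 97.7 shift [ 0.452  0.003 -0.023] turn [-0.013  0.009  0.001]
459 [244. 173.] [ 0.5426 -0.1204  0.1136] [ 0.5345 -0.1265  0.1   ] [ 0.5485 -0.1125  0.1181]
(array([ 17,  13,  16,  18,  14,  15,  11, 245, 109,   1,   0,   0,   0,
         0]), array([0.1  , 0.102, 0.104, 0.106, 0.108, 0.11 , 0.112, 0.114, 0.116,
       0.118, 0.12 , 0.122, 0.124, 0.126, 0.128]))
2267 [319. 219.] [ 0.5176 -0.1755  0.1128] [ 0.4953 -0.1956  0.1   ] [ 0.5345 -0.1564  0.1264]
(array([ 31,  42,  39,  58, 157, 921, 660,  29,  14,  26,  18,  77, 191,
         4]), array([0.1  , 0.102, 0.104, 0.106, 0.108, 0.11 , 0.112, 0.114, 0.116,
       0.118, 0.12 , 0.122, 0.124, 0.126, 0.128]))
```

View pics/w4.png

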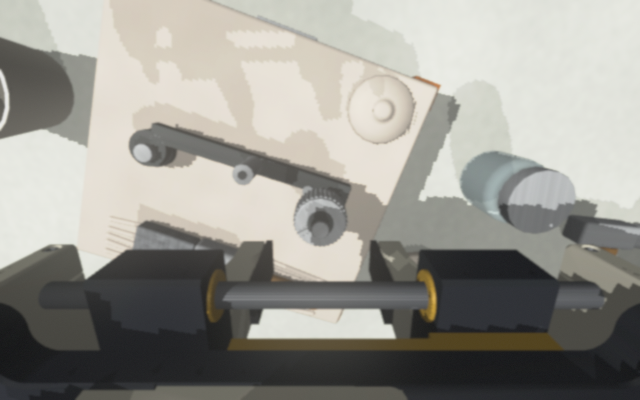

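The nut is at (320,216), centred between the fingers, with the clip around the stud below it and its top at about 0.112 m, so roughly 3 mm up. Descend and grip.

Emit:
{"name": "send_rows", "arguments": {"plan": [[[0.12,0,-0.023],[0,0.009,0]],[[0.25,0,-0.023],[0,0.009,0]],[[0.36,0,-0.023],[0,0.009,0]],[[0.44,0,-0.023],[0,0.009,0]],[[0.455,0,-0.023],[0,0.009,0]]]}}

```text
time_s: 9.85
tcp_pos: [0.5142, -0.1761, 0.1053]
eef_rot: [-21.6, 89.8, 167.7]
contact_force: [0.1, -0.1, -0.1]
gripper_width: 0.0548
```

Emit:
{"name": "send_rows", "arguments": {"plan": [[[0,0,0],[0,0,0]],[[0,0,0],[0,0,0]],[[0,0,0],[0,0,0]],[[0,0,0],[0,0,0]],[[0,0,0],[0,0,0]]], "jaw": -1, "force": 30}}

```text
time_s: 10.35
tcp_pos: [0.5146, -0.1757, 0.1059]
eef_rot: [-43.5, 89.9, 145.8]
contact_force: [-1.1, 5.0, 3.9]
gripper_width: 0.0374
```

Run:
```python
from h import *
state(); go([.515,-.1765,.106],None,"nut")
```

```text
{'time_s': 10.35, 'joints': [1.763, 16.066, -26.188, -0.082, -47.829, 97.613], 'tcp_pos': [0.515, -0.176, 0.106], 'eef_rot': [-43.526, 89.897, 145.794], 'contact_force': [-1.13, 5.019, 3.906], 'moment': [1.88, 0.473, -0.014], 'gripper_width': 0.037}
nut yaw now -80.7 q6 97.6 shift [-0.001  0.006 -0.002] turn [0.    0.002 0.002]
```

Emit:
{"name": "send_rows", "arguments": {"plan": [[[0.001,0,0],[0.17,0,0]],[[0.002,0,0],[0.34,0,0]],[[0.004,0,0],[0.51,0,0]],[[0.005,0,0],[0.68,0,0]],[[0.006,0,0],[0.85,0,0]]]}}

```text
time_s: 10.85
tcp_pos: [0.5145, -0.1757, 0.1052]
eef_rot: [-3.8, 89.9, 147.0]
contact_force: [-0.2, 0.8, -0.6]
gripper_width: 0.0373
```

Emit:
{"name": "send_rows", "arguments": {"plan": [[[0.001,0,0],[0.17,0,0]],[[0.002,0,0],[0.34,0,0]],[[0.004,0,0],[0.51,0,0]],[[0.005,0,0],[0.68,0,0]],[[0.006,0,0],[0.85,0,0]]]}}

```text
time_s: 11.35
tcp_pos: [0.5144, -0.1758, 0.1043]
eef_rot: [41.8, 89.9, 154.0]
contact_force: [-1.1, 0.7, 0.1]
gripper_width: 0.0374
```

Run:
```python
from h import *
state(); go([.515,-.1765,.104],None,"nut")
```

```text
{'time_s': 11.35, 'joints': [1.754, 16.168, -26.309, -0.064, -47.613, 20.486], 'tcp_pos': [0.514, -0.176, 0.104], 'eef_rot': [41.797, 89.899, 153.994], 'contact_force': [-1.085, 0.661, 0.053], 'moment': [0.386, 0.317, 0.103], 'gripper_width': 0.037}
nut yaw now -157.8 q6 20.5 shift [ 0.002 -0.002 -0.006] turn [-0.     0.002 -0.002]
```

Emit:
{"name": "send_rows", "arguments": {"plan": [[[0.001,0,0],[0.13,0,0]],[[0.002,0,0],[0.26,0,0]],[[0.003,0,0],[0.39,0,0]],[[0.004,0,0],[0.52,0,0]],[[0.004,0,0],[0.55,0,0]]]}}

```text
time_s: 11.85
tcp_pos: [0.5142, -0.1758, 0.1038]
eef_rot: [68.3, 89.9, 155.7]
contact_force: [-0.4, 0.9, -0.2]
gripper_width: 0.0375
```

```bash
python3 -c "
from h import *
state(); go([.515,-.1765,.104],None,'nut')"
```

```text
{'time_s': 11.85, 'joints': [1.754, 16.2, -26.353, -0.064, -47.543, -4.399], 'tcp_pos': [0.514, -0.176, 0.104], 'eef_rot': [68.349, 89.893, 155.662], 'contact_force': [-0.417, 0.869, -0.239], 'moment': [0.615, 0.336, 0.04], 'gripper_width': 0.038}
nut yaw now 177.3 q6 -4.4 shift [-0.001 -0.005 -0.004] turn [-0.     0.001 -0.002]
```

Emit:
{"name": "send_rows", "arguments": {"plan": [[[0.001,0,0],[0.1,0,0]],[[0.001,0,0],[0.2,0,0]],[[0.002,0,0],[0.3,0,0]],[[0.003,0,0],[0.4,0,0]],[[0.003,0,0],[0.4,0,0]]]}}

```text
time_s: 12.35
tcp_pos: [0.5141, -0.1758, 0.1034]
eef_rot: [85.4, 89.9, 154.7]
contact_force: [-0.3, 2.9, 0.3]
gripper_width: 0.0373
```

```bash
python3 -c "
from h import *
state(); go([.515,-.1765,.103],None,'nut')"
```

```text
{'time_s': 12.35, 'joints': [1.756, 16.223, -26.385, -0.068, -47.49, -22.366], 'tcp_pos': [0.514, -0.176, 0.103], 'eef_rot': [85.393, 89.89, 154.737], 'contact_force': [-0.3, 2.87, 0.264], 'moment': [0.749, 0.299, -0.072], 'gripper_width': 0.037}
nut yaw now 159.3 q6 -22.4 shift [ 0.003 -0.007 -0.002] turn [-0.     0.    -0.002]
```

Emit:
{"name": "send_rows", "arguments": {"plan": [[[0.001,0,0],[0.08,0,0]],[[0.001,0,0],[0.16,0,0]],[[0.002,0,0],[0.24,0,0]],[[0.003,0,0],[0.32,0,0]],[[0.003,0,0],[0.32,0,0]]]}}

```text
time_s: 12.85
tcp_pos: [0.5141, -0.1758, 0.1031]
eef_rot: [97.7, 89.9, 152.8]
contact_force: [-1.3, 1.7, 0.3]
gripper_width: 0.0376
```

```bash
python3 -c "
from h import *
state(); go([.515,-.1765,.103],None,'nut')"
```

```text
{'time_s': 12.85, 'joints': [1.756, 16.243, -26.41, -0.073, -47.445, -36.637], 'tcp_pos': [0.514, -0.176, 0.103], 'eef_rot': [97.726, 89.889, 152.795], 'contact_force': [-1.339, 1.687, 0.266], 'moment': [0.923, 0.377, -0.068], 'gripper_width': 0.038}
nut yaw now 145.1 q6 -36.6 shift [ 0.    -0.008 -0.   ] turn [ 0.    -0.    -0.002]
```

Emit:
{"name": "send_rows", "arguments": {"plan": [[[0.001,0,0],[0.08,0,0]],[[0.001,0,0],[0.16,0,0]],[[0.002,0,0],[0.24,0,0]],[[0.003,0,0],[0.32,0,0]],[[0.003,0,0],[0.32,0,0]]]}}

```text
time_s: 13.35
tcp_pos: [0.5134, -0.1762, 0.1029]
eef_rot: [137.7, 89.8, 178.6]
contact_force: [-4.0, -0.3, 4.7]
gripper_width: 0.0373
```

```bash
python3 -c "
from h import *
state(); go([.515,-.1765,.103],None,'nut')"
```

```text
{'time_s': 13.35, 'joints': [1.74, 16.238, -26.463, -0.012, -47.465, -50.836], 'tcp_pos': [0.513, -0.176, 0.103], 'eef_rot': [137.694, 89.834, 178.59], 'contact_force': [-4.019, -0.31, 4.671], 'moment': [-0.261, 1.608, 0.627], 'gripper_width': 0.037}
nut yaw now 130.9 q6 -50.8 shift [-0.    -0.008  0.007] turn [ 0.    -0.003 -0.002]
```

Emit:
{"name": "send_rows", "arguments": {"plan": [[[0,0,0],[0,0,0]],[[0,0,0],[0,0,0]],[[0,0,0],[0.03,0,0]],[[0,0,0],[0.06,0,0]],[[0,0,0],[0.06,0,0]]], "force": 45}}

```text
time_s: 13.85
tcp_pos: [0.5132, -0.1764, 0.103]
eef_rot: [148.1, 89.8, -173.7]
contact_force: [-3.2, -0.5, 4.1]
gripper_width: 0.0369
```

```bash
python3 -c "
from h import *
state(); go([.515,-.1765,.103],None,'nut')"
```

```text
{'time_s': 13.85, 'joints': [1.737, 16.235, -26.476, 0.022, -47.495, -53.564], 'tcp_pos': [0.513, -0.176, 0.103], 'eef_rot': [148.073, 89.792, -173.739], 'contact_force': [-3.159, -0.536, 4.062], 'moment': [-0.151, 1.572, 1.102], 'gripper_width': 0.037}
nut yaw now 128.2 q6 -53.6 shift [-0.    -0.008  0.009] turn [ 0.    -0.004 -0.002]
```

Emit:
{"name": "send_rows", "arguments": {"plan": [[[0,0,0],[0,0,0]],[[0,0,0],[0.05,0,0]],[[0,0,0],[0.1,0,0]],[[0,0,0],[0.1,0,0]],[[0,0,0],[0.1,0,0]]]}}

```text
time_s: 14.35
tcp_pos: [0.5132, -0.1763, 0.103]
eef_rot: [148.8, 89.8, -177.5]
contact_force: [-3.7, 1.9, 5.0]
gripper_width: 0.0373
```

```bash
python3 -c "
from h import *
state(); go([.515,-.1765,.103],None,'nut')
p=r.capture('wrist'); save(p,'w5.png')"
```

```text
{'time_s': 14.35, 'joints': [1.742, 16.228, -26.471, 0.004, -47.502, -58.005], 'tcp_pos': [0.513, -0.176, 0.103], 'eef_rot': [148.795, 89.799, -177.465], 'contact_force': [-3.701, 1.869, 5.038], 'moment': [0.728, 1.431, 0.652], 'gripper_width': 0.037}
nut yaw now 123.7 q6 -58.0 shift [ 0.    -0.008  0.009] turn [ 0.    -0.004 -0.002]
```

Emit:
{"name": "send_rows", "arguments": {"plan": [[[0,0,0],[-0.02,0,0]],[[0,0,0],[-0.04,0,0]],[[0,0,0],[-0.04,0,0]],[[0,0,0],[-0.04,0,0]],[[0,0,0],[-0.04,0,0]]]}}

```text
time_s: 14.9
tcp_pos: [0.5132, -0.1763, 0.103]
eef_rot: [145.3, 89.8, -179.2]
contact_force: [-3.4, 0.7, 4.7]
gripper_width: 0.037
```

```bash
python3 -c "
from h import *
state(); go([.515,-.1765,.103],None,'nut')"
```

```text
{'time_s': 14.9, 'joints': [1.734, 16.228, -26.47, -0.004, -47.5, -56.219], 'tcp_pos': [0.513, -0.176, 0.103], 'eef_rot': [145.318, 89.801, -179.17], 'contact_force': [-3.44, 0.746, 4.669], 'moment': [0.423, 1.326, 0.214], 'gripper_width': 0.037}
nut yaw now 125.5 q6 -56.2 shift [-0.    -0.008  0.009] turn [ 0.    -0.004 -0.003]
```

Emit:
{"name": "send_rows", "arguments": {"plan": [[[0,0,0],[-0.02,0,0]],[[0,0,0],[-0.04,0,0]],[[0,0,0],[-0.04,0,0]],[[0,0,0],[-0.04,0,0]],[[0,0,0],[-0.04,0,0]]]}}

```text
time_s: 15.4
tcp_pos: [0.5132, -0.1763, 0.1031]
eef_rot: [143.3, 89.8, -179.3]
contact_force: [-3.3, 0.5, 5.3]
gripper_width: 0.0375
```

```bash
python3 -c "
from h import *
state(); go([.515,-.1765,.103],None,'nut')"
```

```text
{'time_s': 15.4, 'joints': [1.732, 16.225, -26.464, -0.005, -47.501, -54.388], 'tcp_pos': [0.513, -0.176, 0.103], 'eef_rot': [143.343, 89.81, -179.316], 'contact_force': [-3.265, 0.535, 5.252], 'moment': [0.402, 1.324, -0.026], 'gripper_width': 0.037}
nut yaw now 127.3 q6 -54.4 shift [ 0.    -0.008  0.009] turn [ 0.    -0.003 -0.003]
```

View pics/w5.png

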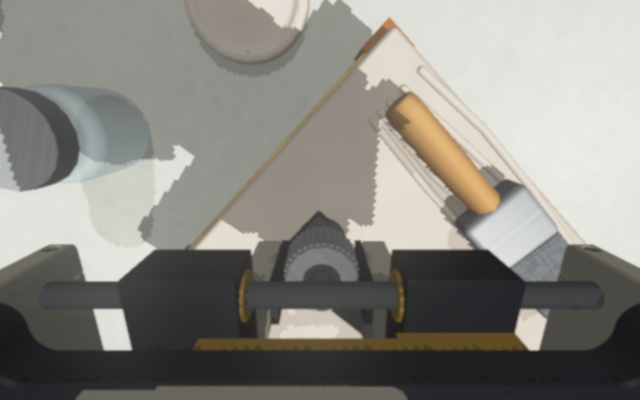

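The moment crosses zero at a yaw of about 126.5°, so that's the bottom with the present grip. The last picture shows the nut held centrally between the pads at (322,265). The target is yaw 216.5° (−143.5°), with the tool rising 2 mm.

Emit:
{"name": "send_rows", "arguments": {"plan": [[[-0.001,0,0],[-0.17,0,0]],[[-0.002,0,0],[-0.34,0,0]],[[-0.004,0,0],[-0.51,0,0]],[[-0.005,0,0],[-0.68,0,0]],[[-0.006,0,0],[-0.85,0,0]]]}}

```text
time_s: 15.9
tcp_pos: [0.5139, -0.1768, 0.104]
eef_rot: [119.2, 89.9, -164.8]
contact_force: [-1.1, -3.9, 0.6]
gripper_width: 0.0371
```

Emit:
{"name": "send_rows", "arguments": {"plan": [[[-0.001,0,0],[-0.17,0,0]],[[-0.002,0,0],[-0.34,0,0]],[[-0.004,0,0],[-0.51,0,0]],[[-0.005,0,0],[-0.68,0,0]],[[-0.006,0,0],[-0.85,0,0]]]}}

```text
time_s: 16.4
tcp_pos: [0.5148, -0.1768, 0.1049]
eef_rot: [116.0, 90.0, -129.4]
contact_force: [-0.8, -0.1, 0.5]
gripper_width: 0.0373
```

```bash
python3 -c "
from h import *
state(); go([.514,-.1765,.105],-143.5,'nut')"
```

```text
{'time_s': 16.4, 'joints': [1.698, 16.146, -26.299, 0.041, -47.581, 22.799], 'tcp_pos': [0.515, -0.177, 0.105], 'eef_rot': [116.045, 89.96, -129.431], 'contact_force': [-0.807, -0.119, 0.516], 'moment': [0.169, 0.215, -0.087], 'gripper_width': 0.037}
nut yaw now -155.5 q6 22.8 shift [-0.001  0.004  0.004] turn [-0.266 -0.    -0.001]
```

Emit:
{"name": "send_rows", "arguments": {"plan": [[[0,0,0],[-0.1,0,0]],[[-0.001,0,0],[-0.2,0,0]],[[-0.001,0,0],[-0.27,0,0]],[[-0.001,0,0],[-0.27,0,0]],[[-0.001,0,0],[-0.27,0,0]]]}}

```text
time_s: 16.9
tcp_pos: [0.5151, -0.1767, 0.105]
eef_rot: [164.1, 90.0, -69.3]
contact_force: [-1.9, 1.7, 5.0]
gripper_width: 0.0373
```

```bash
python3 -c "
from h import *
state(); go([.514,-.1765,.105],-143.5,'nut')
p=r.capture('top'); C=cloud(p)
for t in ('clamp_handle','rosette','brush','nut','medallion','jar','tub'):
    for d in r.find_in(p,t)[:1]: print(t,round(d['score'],2),np.round(d['uv']),px2w(p,d['uv']).round(3))
save(p,'t9.png'); a=cv2.imread('pics/t9.png')[130:290,230:470]; b=cv2.resize(a,None,fx=3,fy=3,interpolation=2)
w=r.capture('wrist')['color'][:,:,::-1]; w=cv2.resize(w,None,fx=.6,fy=.6); b[:1]=b[:1]
o=np.zeros((480+240,720,3),np.uint8); o[:480]=b; o[480:,:384]=w; cv2.imwrite('pics/fin.png',cv2.resize(o,(600,600)))"
```

```text
{'time_s': 16.9, 'joints': [1.705, 16.139, -26.275, 0.035, -47.578, 34.871], 'tcp_pos': [0.515, -0.177, 0.105], 'eef_rot': [164.081, 89.973, -69.319], 'contact_force': [-1.856, 1.682, 4.962], 'moment': [0.753, 0.973, 0.12], 'gripper_width': 0.037}
nut yaw now -143.4 q6 34.9 shift [0.    0.005 0.006] turn [ 0.002 -0.001 -0.   ]
clamp_handle 0.46 [352. 228.] [ 0.468 -0.127  0.059]
brush 0.86 [343. 236.] [ 0.443 -0.101  0.08 ]
medallion 0.65 [412. 253.] [ 0.399 -0.304  0.012]
jar 0.56 [425. 201.] [ 0.541 -0.331  0.084]
```

View pics/fin.png

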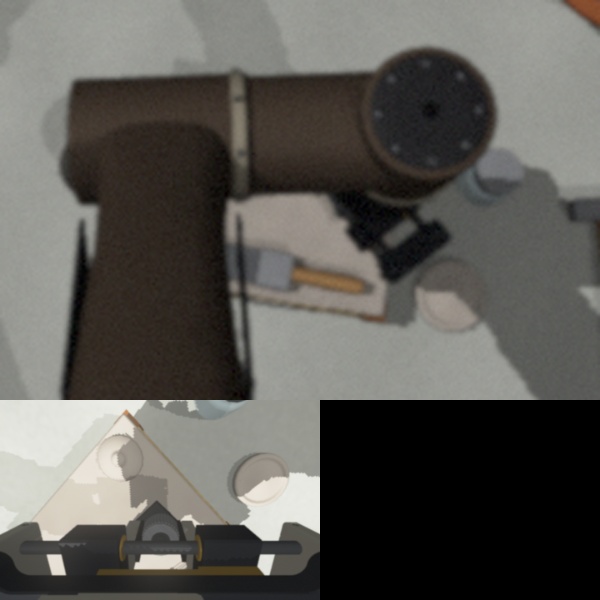

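The pictures show the nut gripped, with the brush, jar, medallion and rosette in place. The yaw is −143.4°, which is 90° back from the bottom. Handing in.

```bash
python3 -c "
from h import *
print(r.close_job()); state()"
```

```text
the job is handed in; nothing more can be done
None
the job is handed in; nothing more can be done
```

I clipped the clamp arm onto the stud, screwed the nut down until it bottomed out and backed it off a quarter turn. I then handed the job in, still gripping the nut, at about 17 s.

- **Clamp:** The arm stayed clipped after I let go of the peg. The wrist camera showed it running straight to the stud, with the peg at (0.541, -0.12) m, where it should be when clipped.
- **Bottoming out:** The moment rose from about 0.1 to 1.1 N m, so the nut was hard on its stop. The fingers then slipped a little on the nut. I eased the turn back until the moment reached zero, at a yaw of about 126.5°, and took that as the bottom.
- **Backing off:** The tool ended at a yaw of -143.4°, about 90° back from the bottom, and had risen about 2 mm, as the thread requires. I estimate the angle is good to 1–2°. It rests on the moment reading, and I did not read the rib on the nut.
- **Other things:** In the last pictures the brush, jar, medallion and rosette were where they had been. The arm hid the tub, the clamp and the nut from the top camera. The detector's one low-score hit for the clamp peg in that picture was about 7 cm from the peg, so I disregarded it. I did not recheck the mallet and scraper, but the arm did not work near them.

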